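# Dock the vaccine cool box's battery pack

## Task

Put the cool box's battery pack on charge: swing the dock's retaining arm clear of the lane, push the pack along the desk, plug first, until its plug is fully home in the dock's socket, then swing the arm back across behind the pack as far as it goes. Leave the gel bottle, the glove box and the vial tray where they stand.

Things in the scene. Friction and masses are not known exactly. Their poses are not given: they have to be found in the camera images.
- dock: White battery charging dock, fixed to the desk, its place varies. Origin: on the desk (z = 0) under the middle of the socket, in the plane of the socket face. x points into the socket (the pack's travel), y to the left of that, z up. The housing fills x 0 to 120, y -80 to 80, z 0 to 85 mm. In front of it (negative x) the pack's lane lies on the flat desk, its floor grey.
- socket (a point): Middle of the socket's mouth, 24 mm above the dock's origin; axes as the dock's. The socket is a rectangular hole 44 mm wide (y), 28 mm high and 30 mm deep in the dock's face.
- lane_mouth (a point): On the desk in mid-lane, 95 mm in front of the socket face; axes as the dock's. Two grey guide rails, 8 mm thick and 30 mm high, flank the lane: in the dock's frame their inner faces stand at y = +-46.5 mm from x = 0 to -60, then flare out to y = +-66 at x = -95 mm.
- pivot (a point): The retaining arm's vertical hinge axis, at desk height: at x = -112, y = +78 mm in the dock's frame (axes as the dock's). A post of radius 9 mm stands there, 48 mm high.
- retainer (a joint): Angle q of the retaining arm about the pivot, rad. It points along (-sin q, -cos q) in the dock's xy. 0: closed, square across the lane (end stop); 1.57: parallel to the lane, pointing away from the socket; 2.5: open end stop. Starts partly across the lane; stays where left. An aluminium bar 12 mm thick, reaching 83 mm from the pivot, 15 to 41 mm above the desk.
- retainer_peg (a point): Top of the upright black peg near the arm's free end, 14 mm in diameter, 76 mm from the pivot axis, rising from the bar to 58 mm above the desk.
- pack: Light grey loose battery pack, a block 100 (x) by 90 (y) by 48 (z) mm, plug-end corners rounded 8 mm, 0.5 kg, too wide to grasp: push it. Origin: mid-underside. x points to the plug, a black nose in mid-end, z 12 to 36 mm: 40 mm wide from x = 50 to 66, 33 wide to its tip at x = 76. Home, its end face meets the socket face: origin at x = -50, y = 0 in the dock's frame, same yaw.
- gel: Bystander: white gel pump bottle, 76 mm in diameter, 184 mm high, origin at the centre of its underside.
- gloves: Bystander: glove box 120 by 230 by 75 mm, origin at the centre of its underside.
- vials: Bystander: pink tray of vials 150 by 220 by 51 mm, origin at the centre of its underside.
Things that resemble listed ones, but are neither listed nor needed, are in the scene too. There is more than one size of the pack; the job needs the smallest.

How it is judged:
On the way, in this order (a step that is already met when the one before it is completed fails the run):
1. the retaining arm has been swung clear of the lane (joint above 1.2 rad) (value of joint retainer above 1.2 rad), for 0.1 s.
2. the pack is fully home in the socket while the arm is still open (x of pack in the frame of dock between -0.0535 and -0.045 m and y of pack in the frame of dock between -0.005 and 0.005 m and angle between the x axis of pack and the x axis of dock, either way round below 0.06 rad and angle between pack's own z axis and vertical below 0.06 rad and value of joint retainer above 0.5 rad), for 0.2 s.
At the end, for the whole second after the job is handed in: The pack is fully home: its origin within 3.5 mm of the seated place along the lane (x between -53.5 and -45 mm in the dock's frame), within 5 mm sideways, squared to the dock within 0.06 rad and flat; the retaining arm is closed behind it (joint below 0.15 rad); everything is at rest (x of pack in the frame of dock between -0.0535 and -0.045 m and y of pack in the frame of dock between -0.005 and 0.005 m and angle between the x axis of pack and the x axis of dock, either way round below 0.06 rad and angle between pack's own z axis and vertical below 0.06 rad and value of joint retainer below 0.15 rad and linear speed of pack below 0.02 m/s); the robot touches nothing.
It fails at once if the gel bottle is shifted by more than 30 mm or tipped (distance of gel from where it was at the start of the episode above 0.03 m or angle between gel's own z axis and vertical above 0.4 rad).
It fails at once if the glove box is shifted by more than 30 mm or tipped (distance of gloves from where it was at the start of the episode above 0.03 m or angle between gloves's own z axis and vertical above 0.4 rad).
It fails at once if the vial tray is shifted by more than 30 mm or tipped (distance of vials from where it was at the start of the episode above 0.03 m or angle between vials's own z axis and vertical above 0.4 rad).
It also fails if it takes over 70 s, if anything falls off the work surface, if the arm or the gripper's body presses on something with over 40 N, if the wrist force passes 120 N, or if a joint passes its speed limit or range.

## Robot

A 7-joint arm with a two-finger parallel gripper is mounted at the origin on the work surface. World frame = base frame: x ahead of the robot, y to its left, z up, the work surface at z = 0. Lengths are in m, angles in rad, forces in N, time in s.
With the tool pointing down it reaches from about 0.425 to 0.825 m from the base axis. Payload 3.6 kg.
Tool frame: the origin (TCP) lies midway between the tips of the shut fingers; the grasp point (between the pads) lies 19 mm behind it (robot.tcp_to_grasp is the z of the grasp point in the tool frame, in m); z points along the fingers, y is the line along which they close (so a half turn about z gives the same grasp; the last joint's range is limited). The gripper opens to 93 mm and grips with 3 to 60 N. Pads are 15 mm wide; open, the fingers measure 128 mm over their backs; the gripper's body (75 mm by 188 mm) begins 65 mm behind the grasp point.
Start: joints at [1.292, 0.615, -0.013, 1.423, 0.008, 1.103, -0.04], TCP at [0.163, -0.629, 0.219] pointing down, gripper open.
Joint ranges: [-3.12, 3.12], [-0.3, 2.06], [-1.34, 1.32], [0.26, 2.42], [-1.36, 4.5], [0.01, 1.98], [-2.84, 2.84]. Speed limits (rad/s): [2.79, 2.79, 3.14, 3.14, 3.14, 3.14, 3.14].

## Interface

Orientations are given as a unit quaternion [w, x, y, z].
In Python, from station import robot gives the robot as it stands.
- The arm moves only by the tool carry_out, never from a script. Its arguments are lists of equal length, an entry for each row: "linear": the shift along the tool's x, y, z in units of 30 mm (1.0 is 30 mm), a list of three; "turn": the turn about the tool's z in units of 5 degrees (1.0 is 5 degrees). A call has 1 to 12 rows; each row shifts and turns the commanded pose from where the row before left it, along the tool's axes as they then stand; what a row does not reach is not made up. A row lasts 1/12 s, in which the tool goes at most 41.7 mm and 7.16 degrees, less where a joint would pass 70% of its speed; a pose out of reach is approached as far as the arm can. A call is refused whole if a number of a shift passes 1 or a number of a turn 1, either way. A call with a gripper value outside its range is refused whole. "grip" is the opening, from 0 (shut) to 1 (fully open), set as the call begins (left out, the last holds). The fingers move at their own pace and stop on an object; "squeeze" is the grip in N (left out, the last holds). Time passes only in rows, so rows that do not move let the fingers close. It gives the time, the measured TCP pose, the force, the opening and the grip force at its end, in the units of the state.
- robot.get_state(): the state, without advancing time (a new reading comes with each control period).
- robot.read_camera(name): name is "scene" or "side" or "wrist"; returns a dict with "img" (420x560x3 uint8, blue, green, red), "fov_y" (degrees; the focal length in pixels is half the picture's height over the tangent of half this angle, whatever the lens; pixels are square), "cx", "cy" (the principal point, pixels), "camera_from_world" (4x4, takes a point from world to camera coordinates); the wrist camera has in their place "mount" (4x4, takes a point from camera to tool coordinates, whose origin is the TCP and whose axes are the flange's). Camera axes: x right, y down, z forward; pixel columns grow to the right and rows downward; lengths in m; the calibration is good to about 2 mm. A picture is of the moment at which its call begins: read the wrist's pose just before it. There is no depth.
- robot.sign_off(): hands the job in; it is judged then, once.
The state is a dict: "time_s": time; "joint_positions": joint angles; "joint_velocities": joint speeds; "joint_torque": joint torques, N m; "tcp_pos": TCP position; "tcp_rot": TCP orientation; "ft_force": force on the tool from outside, world axes, zero at the start; "torque": the same for the moment, N m; "width": finger opening in m; "gripper_force": force on a finger pad.
Only numpy, scipy, OpenCV 4.12 (cv2) and the standard library are available. Lean on these libraries where they do the work, as an engineer would, in place of code of your own. Each camera call takes 0.05 s, during which the arm holds its last target. There are 200 camera calls.

## Working session

There is one attempt and no reset: what is moved stays moved. The work goes in short steps, Python scripts to look and compute and a tool call to move; the robot and the scene stay as the last step left them, time stands still between calls to the robot, and variables do not carry over. Pictures are saved under pics/ and viewed, at most 11 in all, crops included, and the job is handed in when it is done.

Besides the shell and the picture viewer there is one more tool, called after "Emit:" in YAML: its name, and indented under it one key for each argument. carry_out: Moves the arm, as the interface text tells. Its arguments: {"type":"object","properties":{"linear":{"type":"array"},"turn":{"type":"array"},"grip":{"type":"number"},"squeeze":{"type":"number"}},"required":["linear","turn"]}

```bash
mkdir -p pics
cat > h.py <<'E'
import numpy as np, cv2, json
from station import robot
def snap(n,f):
    s=robot.get_state(); c=robot.read_camera(n); cv2.imwrite(f'pics/{f}.png',c['img'])
    d={k:(np.array(v).tolist() if not isinstance(v,(int,float)) else v) for k,v in c.items() if k!='img'}
    d['p']=list(map(float,s['tcp_pos'])); d['q']=list(map(float,s['tcp_rot'])); json.dump(d,open(f'pics/{f}.json','w')); return c['img']
def cam(f):
    d=json.load(open(f'pics/{f}.json'))
    if 'camera_from_world' in d: M=np.array(d['camera_from_world'])
    else:
        from scipy.spatial.transform import Rotation as R
        T=np.eye(4); w,x,y,z=d['q']; T[:3,:3]=R.from_quat([x,y,z,w]).as_matrix(); T[:3,3]=d['p']
        M=np.linalg.inv(T@np.array(d['mount']))
    return d,M,210/np.tan(np.radians(d['fov_y']/2))
def ray(f,u,v,z):
    d,M,F=cam(f); W=np.linalg.inv(M)
    r=W[:3,:3]@np.array([(u-d['cx'])/F,(v-d['cy'])/F,1]); o=W[:3,3]
    return o+r*(z-o[2])/r[2]
def proj(f,P):
    d,M,F=cam(f); p=M[:3,:3]@np.asarray(P)+M[:3,3]; return p[0]/p[2]*F+d['cx'],p[1]/p[2]*F+d['cy']
E
python3 - <<'E'
from h import *
a=snap('scene','s0');b=snap('side','d0');
for f in('s0','d0'): cv2.imwrite(f'pics/{f}b.png',cv2.resize(cv2.imread(f'pics/{f}.png'),(800,600),interpolation=cv2.INTER_CUBIC))
s=robot.get_state();print(s['tcp_pos'],s['tcp_rot'],s['ft_force'],s['width'])
E
```

```text
[ 0.16238042 -0.62866017  0.21763063] [-1.12351334e-03  9.92016925e-01  1.26099678e-01 -1.71964253e-04] [-0.81102285  0.07598608 -0.62243045] 0.09297932918393984
```

View pics/s0b.png

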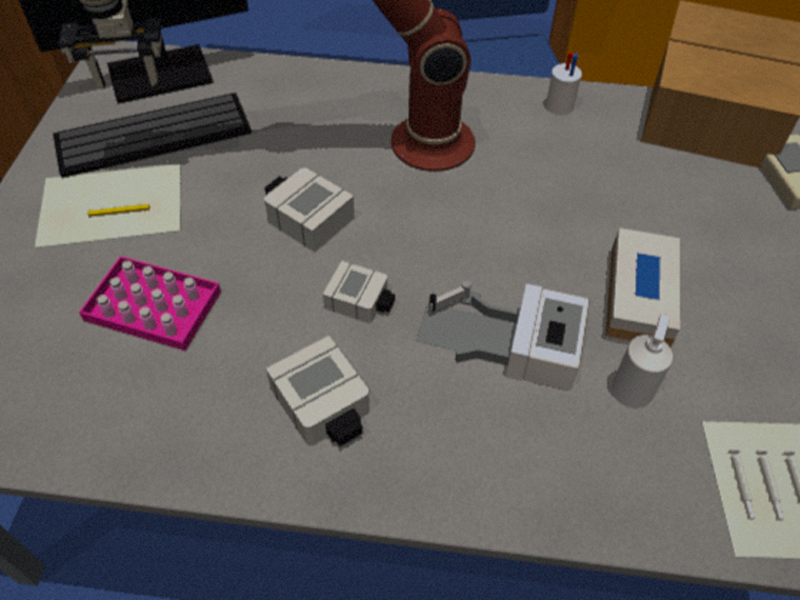

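View pics/d0b.png

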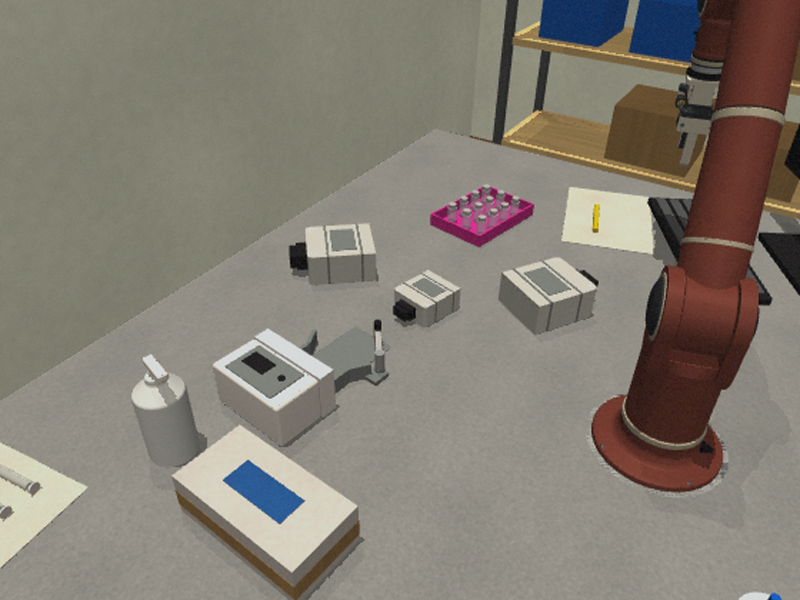

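The scene view shows the smallest pack at (357,290) with its plug to the right. The dock is at (550,335), the arm partly across with its peg at (433,300), and the bystanders are clear of them. Next I'll enlarge both views.

Run:
```python
import cv2
a=cv2.imread('pics/s0.png')[175:275,220:420]; cv2.imwrite('pics/s0c.png',cv2.resize(a,None,fx=4,fy=4,interpolation=cv2.INTER_CUBIC))
a=cv2.imread('pics/d0.png')[180:320,140:340]; cv2.imwrite('pics/d0c.png',cv2.resize(a,None,fx=4,fy=4,interpolation=cv2.INTER_CUBIC))
```

```text
(no output)
```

View pics/s0c.png

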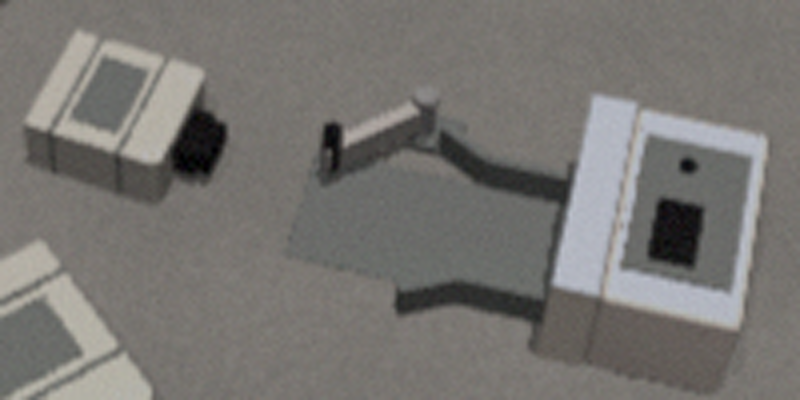

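View pics/d0c.png

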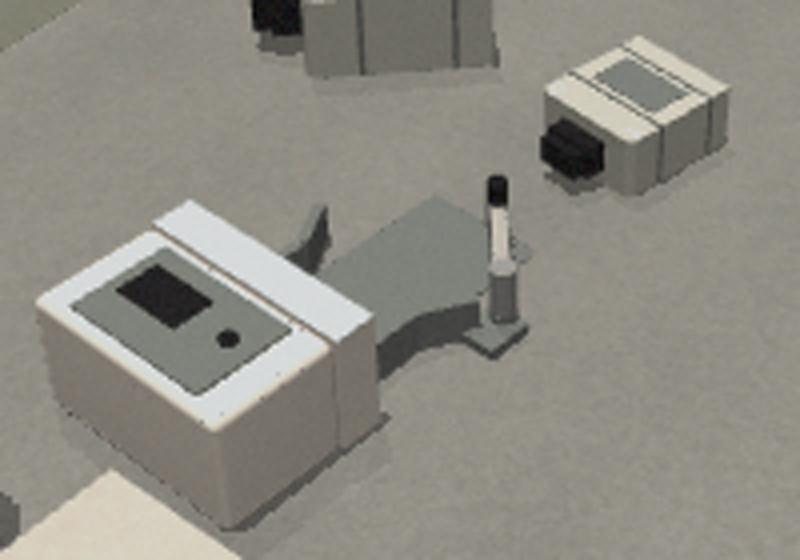

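```bash
cat > fit.py <<'E'
from h import *
from scipy.optimize import least_squares
def uv(f,px,off,k=4): return (f,off[0]+(px[0]+.5)/k-.5,off[1]+(px[1]+.5)/k-.5)
def fit(obs,x0,loss='soft_l1'):
    def w(t,P): c,s=np.cos(t[2]),np.sin(t[2]); return [t[0]+c*P[0]-s*P[1],t[1]+s*P[0]+c*P[1],P[2]]
    def r(t): return np.concatenate([np.subtract(proj(o[0],w(t,P)),o[1:]) for o,P in obs])
    s=least_squares(r,x0,loss=loss); return s.x,np.round(r(s.x),1)
E
cat > m1.py <<'E'
from fit import *
S=(220,175);D=(140,180)
s=lambda a,b:uv('s0',(a,b),S)
d=lambda a,b:uv('d0',(a,b),D)
m=1e-3
dock=[(s(595,95),(0,.08,.085)),(s(545,292),(0,-.08,.085)),(s(768,133),(.12,.08,.085)),(s(742,325),(.12,-.08,.085)),(s(427,93),(-.112,.078,.048)),
(d(190,200),(0,-.08,.085)),(d(374,318),(0,.08,.085)),(d(222,432),(.12,.08,.085)),(d(38,300),(.12,-.08,.085)),(d(503,263),(-.112,.078,.048))]
c=.0023
pack=[(s(80,30),(-.05,.045,.048)),(s(28,125),(-.05,-.045,.048)),(s(203,67),(.05-c,.045-c,.048)),(s(155,163),(.05-c,-.045+c,.048)),
(d(730,90),(-.05,.045,.048)),(d(640,37),(-.05,-.045,.048)),(d(548,88),(.05-c,-.045+c,.048)),(d(640,140),(.05-c,.045-c,.048))]
p0=ray('s0',220+120/4,175+95/4,.048); 
g0=ray('s0',*s(570,190)[1:],.085);h=ray('s0',*s(755,230)[1:],.085)-g0
y0=np.arctan2(h[1],h[0])
D_,r=fit(dock,[g0[0],g0[1],y0]);print('dock',D_,r)
P_,r=fit(pack,[p0[0],p0[1],y0]);print('pack',P_,r)
peg=[ray('s0',*s(333,127)[1:],.058),ray('d0',*d(497,180)[1:],.058)];print(peg)
R=lambda t:np.array([[np.cos(t),-np.sin(t)],[np.sin(t),np.cos(t)]])
pv=D_[:2]+R(D_[2])@[-.112,.078]
for k in peg:
    v=R(D_[2]).T@(k[:2]-pv); print('pivot',pv,'q',np.arctan2(-v[0],-v[1]),np.hypot(*v))
print('pack in dock',R(D_[2]).T@(P_[:2]-D_[:2]),P_[2]-D_[2])
for n,u,v,z in [('gel',640,385,0),('glove',645,275,.075),('vials',150,305,.05),('bigA',310,205,.06),('bigB',318,380,.06)]: print(n,ray('s0',u*.7,v*.7,z))
np.save('D.npy',D_)
E
python3 m1.py
```

```text
dock [0.55111271 0.20813695 1.43842379] [-0.5 -0.5  2.1 -1.8  0.9 -0.7  0.6  0.5 -0.4  0.6  0.5 -0.3  1.  -1.2
 -0.8 -1.  -1.5 -0.8  0.6  0.4]
pack [ 0.487559   -0.10380577  1.34364467] [-0.7 -0.1 -0.6 -0.5  0.4  0.6  1.2 -0.6  0.6 -1.   0.1 -0.4 -0.1  0.3
 -1.2  0.4]
[array([0.50309782, 0.04690893, 0.058     ]), array([0.50391367, 0.04988626, 0.058     ])]
pivot [0.45901262 0.10741171] q 0.8087288804530417 0.07486047553365213
pivot [0.45901262 0.10741171] q 0.7756603817697404 0.07297452647741756
pack in dock [-0.31760192  0.02182555] -0.09477912690153789
gel [0.61568188 0.44408016 0.        ]
glove [0.41328278 0.44796015 0.075     ]
vials [ 0.59280148 -0.47982543  0.05      ]
bigA [ 0.30255393 -0.23088732  0.06      ]
bigB [ 0.71871201 -0.13265188  0.06      ]
```

The pixel fits agree to about 2 px: the dock is at (0.551, 0.208) with yaw 1.438, the pack at (0.488, -0.104) with yaw 1.344, and the peg at (0.5035, 0.048). Now I'll sweep towards the peg.

Emit:
carry_out:
  linear:
    - [1, -0.16, 0]
    - [1, -0.16, 0]
    - [1, -0.16, 0]
    - [1, -0.16, 0]
    - [1, -0.16, 0]
    - [1, -0.16, 0]
    - [1, -0.16, 0]
    - [1, -0.16, 0]
    - [1, -0.16, 0]
    - [1, -0.16, 0]
    - [1, -0.16, 0]
    - [1, -0.16, 0]
  turn: [-0.5, -0.5, -0.5, -0.5, -0.5, -0.5, -0.5, -0.5, -0.5, -0.5, -0.5, -0.5]
  grip: 0.45

```text
time_s: 1.1
tcp_pos: [0.45, -0.4094, 0.2181]
tcp_rot: [-0.0, 0.925, 0.38, -0.0]
ft_force: [-0.4, -0.7, 0.1]
width: 0.0419
gripper_force: 0.0
```

Emit:
carry_out:
  linear:
    - [1, -0.16, 0]
    - [1, -0.16, 0]
    - [1, -0.16, 0]
    - [1, -0.16, 0]
    - [1, -0.16, 0]
    - [1, -0.16, 0]
    - [1, -0.16, 0]
    - [1, -0.16, 0]
    - [0, 0, 0]
    - [0, 0, 0]
  turn: [-0.5, -0.5, -0.5, -0.5, -0.5, -0.5, -0.5, -0.5, 0, 0]

```text
time_s: 1.93
tcp_pos: [0.562, -0.1939, 0.2183]
tcp_rot: [-0.001, 0.845, 0.536, 0.0]
ft_force: [-1.0, -0.7, 0.4]
width: 0.042
gripper_force: 0.0
```

```bash
cat > go.py <<'E'
from h import *
import sys
def yaw(q): w,x,y,z=q; return np.arctan2(2*(x*y+w*z),1-2*(y*y+z*z))
def go(x,y,z,a):
    s=robot.get_state(); p=s['tcp_pos']; t=yaw(s['tcp_rot']); d=np.array([x,y,z])-p
    def loc(t): return np.array([np.cos(t)*d[0]+np.sin(t)*d[1], np.sin(t)*d[0]-np.cos(t)*d[1], -d[2]])/.03
    print('tcp',p.round(4),'yaw',round(t,4),'F',np.round(s['ft_force'],1),'w',s['width'],'t',s['time_s'])
    print('turn units',-np.degrees((a-t+np.pi)%(2*np.pi)-np.pi)/5,'shift units now',loc(t).round(2),'after turn',loc(a).round(2))
if __name__=='__main__':
    v=list(map(float,sys.argv[1:]))
    if len(v)==3: # dock-frame x,y (mm), z(mm)
        D=np.load('D.npy'); c,s=np.cos(D[2]),np.sin(D[2]); X,Y=v[0]/1e3,v[1]/1e3
        go(D[0]+c*X-s*Y,D[1]+s*X+c*Y,v[2]/1e3,D[2])
    else: go(*v)
E
python3 go.py 0.5035 0.048 0.14 1.438
```

```text
tcp [ 0.562  -0.1939  0.2183] yaw 1.1303 F [-1.  -0.7  0.4] w 0.042020698210299266 t 1.9333
turn units -3.5262577515316145 shift units now [ 6.46 -5.2   2.61] after turn [ 7.73 -3.    2.61]
```

Emit:
carry_out:
  linear:
    - [0, 0, 0]
    - [0, 0, 0]
    - [0.77, -0.3, 0.26]
    - [0.77, -0.3, 0.26]
    - [0.77, -0.3, 0.26]
    - [0.77, -0.3, 0.26]
    - [0.77, -0.3, 0.26]
    - [0.77, -0.3, 0.26]
    - [0.77, -0.3, 0.26]
    - [0.77, -0.3, 0.26]
    - [0.77, -0.3, 0.26]
    - [0.77, -0.3, 0.26]
  turn: [-1, -1, -0.75, -0.75, 0, 0, 0, 0, 0, 0, 0, 0]

```text
time_s: 2.93
tcp_pos: [0.5092, 0.0442, 0.1401]
tcp_rot: [0.0, 0.756, 0.654, -0.001]
ft_force: [-0.7, -0.2, 0.4]
width: 0.0422
gripper_force: 0.0
```

```bash
python3 - <<'E'
from h import *
a=snap('wrist','w0'); cv2.imwrite('pics/w0b.png',cv2.resize(a,(800,600),interpolation=cv2.INTER_CUBIC))
E
python3 go.py 0.5035 0.048 0.046 1.438
```

```text
tcp [0.5067 0.0511 0.1391] yaw 1.4359 F [-1.6  3.9  0.7] w 0.04192704684740878 t 2.9833
turn units -0.023599772275856756 shift units now [-0.12 -0.09  3.1 ] after turn [-0.12 -0.09  3.1 ]
```

View pics/w0b.png

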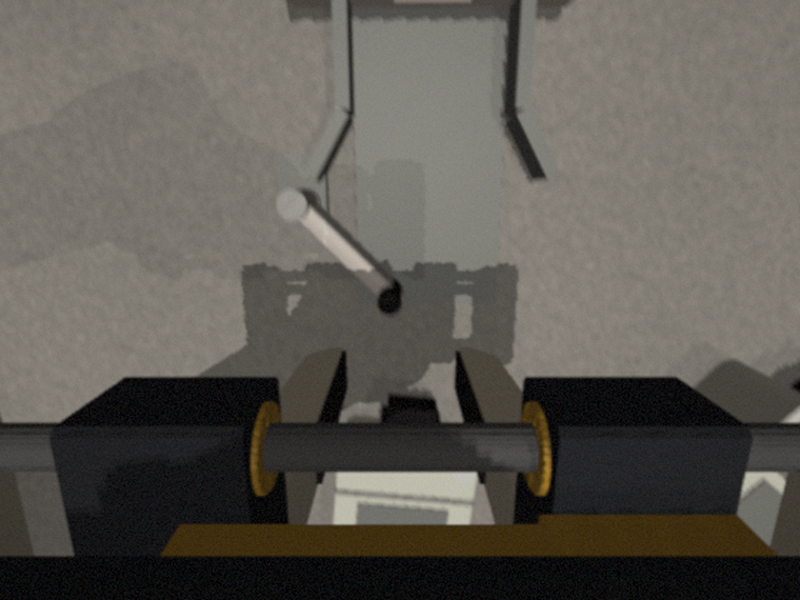

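The wrist view shows the peg at (390,292), the pivot top at (292,204) and the rail bends at about (347,112) and (518,112). I'll use these to check the dock pose.

```bash
cat > m2.py <<'E'
import m1; from fit import *
k=lambda a,b:uv('w0',(a,b),(0,0),800/560)
w=[(k(292,203),(-.112,.078,.048)),(k(347,112),(-.06,.0465,.03)),(k(518,112),(-.06,-.0465,.03))]
D=np.load('D.npy')
print(ray('w0',*k(390,293)[1:],.058)); n,r=fit(w,D);print('wrist only',n,r)
n,r=fit(m1.dock+w*2,D);print('all',n,r); np.save('D.npy',n)
E
python3 m2.py|tail -5
```

```text
[0.50494014 0.05584715 0.058     ]
wrist only [0.55279202 0.20899914 1.41275004] [-0.3  1.2  2.8 -1.8 -0.9  0.1]
all [0.55132336 0.20885811 1.42578235] [ 0.1 -0.3  2.  -1.8  1.5 -0.1  0.5  1.   0.3  0.4  0.6 -0.3  0.4 -0.9
 -1.9 -0.9 -1.8 -1.1  0.5  0.9 -0.1  3.   2.  -0.5 -1.7 -0.3 -0.1  3.
  2.  -0.5 -1.7 -0.3]
```

Emit:
carry_out:
  linear:
    - [0, -0.09, 0.6]
    - [0, 0, 0.6]
    - [0, 0, 0.6]
    - [0, 0, 0.6]
    - [0, 0, 0.6]
    - [0, 0, 0.1]
    - [0, 0, 0]
    - [0, 0, 0]
  turn: [0, 0, 0, 0, 0, 0, 0, 0]
  grip: 0.35

```text
time_s: 3.65
tcp_pos: [0.5073, 0.045, 0.0481]
tcp_rot: [0.0, 0.755, 0.655, 0.0]
ft_force: [-0.2, -0.3, 0.4]
width: 0.0323
gripper_force: 0.0
```

```bash
python3 - <<'E'
import numpy as np
for q in np.arange(.8,1.81,.2): print(round(q,1),np.round([-112-76*np.sin(q),78-76*np.cos(q)],1))
E
python3 go.py -187 88 46; python3 go.py -167 25 46
```

```text
0.8 [-166.5   25.1]
1.0 [-176.    36.9]
1.2 [-182.8   50.5]
1.4 [-186.9   65.1]
1.6 [-188.    80.2]
1.8 [-186.    95.3]
tcp [0.5073 0.045  0.0481] yaw 1.4293 F [-0.2 -0.3  0.4] w 0.032349198101432754 t 3.65
turn units 0.04009851430698757 shift units now [-0.61 -2.27  0.07] after turn [-0.62 -2.27  0.07]
tcp [0.5073 0.045  0.0481] yaw 1.4293 F [-0.2 -0.3  0.4] w 0.032349198101432754 t 3.65
turn units 0.04009851430698757 shift units now [ 0.05 -0.17  0.07] after turn [ 0.05 -0.17  0.07]
```

Emit:
carry_out:
  linear:
    - [-0.15, -0.25, 0]
    - [-0.15, -0.25, 0]
    - [-0.15, -0.25, 0]
    - [-0.1, -0.25, 0]
    - [-0.07, -0.25, 0]
    - [-0.05, -0.25, 0]
    - [0, -0.25, 0]
    - [0, -0.25, 0]
    - [0, -0.25, 0]
    - [0, -0.25, 0]
    - [0, -0.1, 0]
    - [0, 0, 0]
  turn: [0, 0, 0, 0, 0, 0, 0, 0, 0, 0, 0, 0]

```text
time_s: 4.65
tcp_pos: [0.4252, 0.0376, 0.048]
tcp_rot: [-0.001, 0.754, 0.657, -0.0]
ft_force: [-0.1, -0.3, -0.1]
width: 0.0328
gripper_force: 0.0
```

```bash
python3 go.py -187 88 46;python3 - <<'E'
from h import *
a=snap('side','d1')[180:320,140:340];b=snap('wrist','w1')
cv2.imwrite('pics/c1.png',np.hstack([cv2.resize(a,(428,300)),cv2.resize(b,(372,300))]))
E
```

```text
tcp [0.4252 0.0376 0.048 ] yaw 1.4325 F [-0.1 -0.3 -0.1] w 0.03275020228371189 t 4.65
turn units 0.07713903601178743 shift units now [0.02 0.4  0.07] after turn [0.02 0.4  0.07]
```

View pics/c1.png

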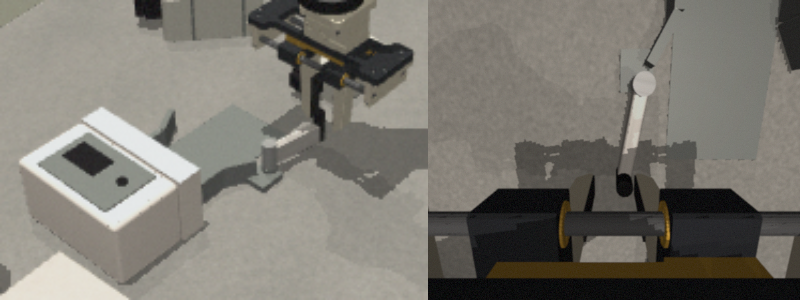

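The arm is now swung open to about q = 1.7. Next I'll lift and go behind the pack.

Emit:
carry_out:
  linear:
    - [0, 0.3, 0]
    - [0, 0, -0.8]
    - [0, 0, -0.8]
    - [0, 0, -0.8]
    - [-0.6, 0.1, 0]
    - [-0.9, 0.1, 0]
    - [-0.9, 0.1, 0]
    - [-0.9, 0.1, 0]
    - [-0.9, 0.1, 0]
    - [-0.9, 0.1, 0]
    - [-0.9, 0.1, 0]
    - [0, 0, 0]
  turn: [0, 0, 0, 0, 0, 0, 0, 0, 0.5, 0.5, 0, 0]
  grip: 0.55

```text
time_s: 5.75
tcp_pos: [0.4275, -0.1516, 0.1194]
tcp_rot: [0.001, 0.786, 0.619, -0.001]
ft_force: [-0.6, 0.1, -0.7]
width: 0.0512
gripper_force: 0.0
```

```bash
python3 go.py 0.470 -0.18 0.12 1.344
python3 - <<'E'
import numpy as np
D=np.load('D.npy');c,s=np.cos(D[2]),np.sin(D[2]);P=np.array([.4876,-.1038])-D[:2]
print(c*P[0]+s*P[1],-s*P[0]+c*P[1],1.3436-D[2])
E
```

```text
tcp [ 0.4275 -0.1516  0.1194] yaw 1.3343 F [-0.6  0.1 -0.7] w 0.051179949214574395 t 5.75
turn units -0.11163234059436813 shift units now [-0.59  1.6  -0.02] after turn [-0.6   1.59 -0.02]
-0.31858483745289345 0.01787345711146851 -0.08218234667984414
```

Emit:
carry_out:
  linear:
    - [-0.4, 0.8, 0]
    - [-0.4, 0.8, 0]
    - [0, 0, 0]
    - [0, 0, 0.8]
    - [0, 0, 0.8]
    - [0, 0, 0.8]
    - [0, 0, 0.6]
    - [0, 0, 0.3]
    - [0, 0, 0]
    - [0, 0, 0]
  turn: [-0.1, 0, 0, 0, 0, 0, 0, 0, 0, 0]

```text
time_s: 6.58
tcp_pos: [0.4697, -0.1787, 0.0207]
tcp_rot: [-0.0, 0.78, 0.626, 0.0]
ft_force: [0.1, 0.2, 1.3]
width: 0.0512
gripper_force: 0.0
```

```bash
python3 go.py -318.6 17.9 20;python3 - <<'E'
from h import *
a=snap('side','d2')[120:260,200:400];b=snap('wrist','w2')
cv2.imwrite('pics/c2.png',np.hstack([cv2.resize(a,(428,300)),cv2.resize(b,(372,300))]))
E
```

```text
tcp [ 0.4697 -0.1787  0.0207] yaw 1.3532 F [0.1 0.2 1.3] w 0.05117861940928284 t 6.5833
turn units -0.8318379422726169 shift units now [2.57 0.04 0.02] after turn [2.56 0.23 0.02]
```

View pics/c2.png

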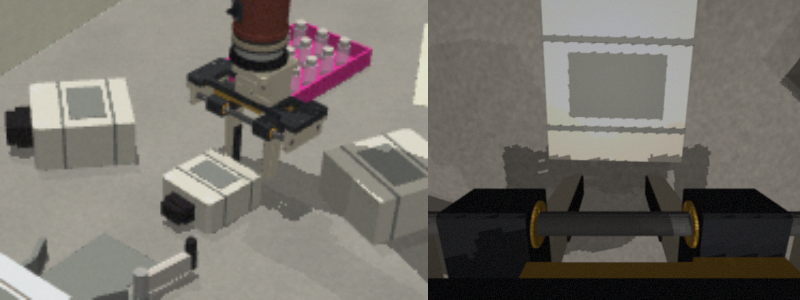

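The fingers sit centred right behind the pack. I'll push now.

Emit:
carry_out:
  linear:
    - [0.25, 0, 0]
    - [0.25, 0, 0]
    - [0.25, 0, 0]
    - [0.25, 0.02, 0]
    - [0.3, 0.02, 0]
    - [0.3, 0.02, 0]
    - [0.3, 0.02, 0]
    - [0.3, 0.02, 0]
    - [0.3, 0.02, 0]
    - [0.3, 0.02, 0]
    - [0.3, 0.02, 0]
    - [0, 0, 0]
  turn: [0, 0, 0, 0, 0, 0, 0, 0, 0, 0, 0, 0]

```text
time_s: 7.68
tcp_pos: [0.4947, -0.0883, 0.0214]
tcp_rot: [0.001, 0.779, 0.627, 0.0]
ft_force: [-0.7, -1.6, 0.4]
width: 0.0511
gripper_force: 0.2
```

Emit:
carry_out:
  linear:
    - [0.2, 0.02, 0]
    - [0.2, 0.02, 0]
    - [0.2, 0.02, 0]
    - [0.2, 0.02, 0]
    - [0.2, 0.02, 0]
    - [0.2, 0.02, 0]
    - [0, 0, 0]
    - [0, 0, 0]
  turn: [-0.1, -0.1, -0.1, -0.1, -0.1, -0.1, 0, 0]

```text
time_s: 8.35
tcp_pos: [0.5048, -0.0551, 0.0209]
tcp_rot: [0.0, 0.763, 0.646, 0.0]
ft_force: [0.2, -2.8, 2.6]
width: 0.0514
gripper_force: 1.4
```

```bash
python3 go.py -208 0 20;python3 - <<'E'
from h import *
a=snap('scene','s3')[175:275,220:420];b=snap('wrist','w3')
cv2.imwrite('pics/c3.png',np.vstack([cv2.resize(a,(560,280),interpolation=cv2.INTER_CUBIC),b[:320]]))
E
```

```text
tcp [ 0.5048 -0.0551  0.0209] yaw 1.4051 F [ 0.2 -2.8  2.6] w 0.05137916410273976 t 8.35
turn units -0.23750358718945036 shift units now [2.   0.22 0.03] after turn [2.   0.26 0.03]
```

View pics/c3.png

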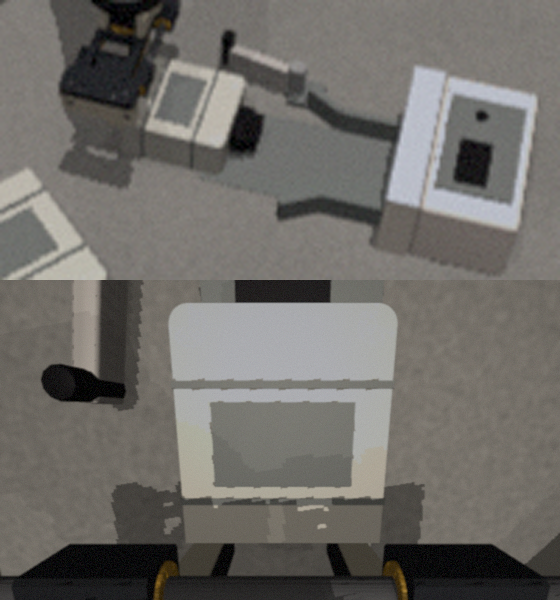

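The pack's back edge runs from about (183,263) to (381,263) and its front edge is at row 23. It is about square to the tool and contact is even. I'll fit its pose and the retainer's.

```bash
cat > m3.py <<'E'
from fit import *
D=np.load('D.npy')
k=lambda a,b:uv('w3',(a,b),(0,0),1)
o=[(k(183,263),(-.05,.045,.048)),(k(381,263),(-.05,-.045,.048)),(k(168,23),(.05,.045,.048)),(k(399,23),(.05,-.045,.048))]
P,r=fit(o,[.51,.02,1.42]);print(P,r)
c,s=np.cos(D[2]),np.sin(D[2]);L=lambda p:(c*(p[0]-D[0])+s*(p[1]-D[1]),-s*(p[0]-D[0])+c*(p[1]-D[1]))
print('pack in dock',L(P),P[2]-D[2]); p=L(ray('w3',*k(62,103)[1:],.058)); print('peg',p,'q',np.arctan2(-p[0]-.112,.078-p[1]))
E
python3 m3.py
```

```text
[0.51564016 0.00293868 1.40517491] [ 3.4 -0.6 -1.7 -0.6 -0.3  0.3  0.2  0.4]
pack in dock (np.float64(-0.20891451866009833), np.float64(0.005552017962554064)) -0.020607432532570913
peg (np.float64(-0.18737663967694795), np.float64(0.0897426289441901)) q 1.7253401434848052
```

Emit:
carry_out:
  linear:
    - [0.25, 0.02, 0]
    - [0.25, 0.02, 0]
    - [0.25, 0.02, 0]
    - [0.25, 0.02, 0]
    - [0.25, 0.02, 0]
    - [0.25, 0.02, 0]
    - [0.25, 0.02, 0]
    - [0.25, 0.02, 0]
    - [0.25, 0, 0]
    - [0.25, 0, 0]
    - [0.2, 0, 0]
    - [0, 0, 0]
  turn: [-0.04, -0.04, -0.04, -0.04, -0.04, -0.04, 0, 0, 0, 0, 0, 0]

```text
time_s: 9.45
tcp_pos: [0.5212, 0.0253, 0.0205]
tcp_rot: [-0.0, 0.756, 0.654, -0.0]
ft_force: [-0.5, -1.2, 0.3]
width: 0.051
gripper_force: 0.6
```

```bash
python3 go.py -108.6 0 20
```

```text
tcp [0.5212 0.0253 0.0205] yaw 1.4265 F [-0.5 -1.2  0.3] w 0.050996067927920996 t 9.45
turn units 0.007849112147938559 shift units now [2.58 0.11 0.02] after turn [2.58 0.11 0.02]
```

Emit:
carry_out:
  linear:
    - [0.2, 0.02, 0]
    - [0.2, 0.02, 0]
    - [0.2, 0.02, 0]
    - [0.2, 0, 0]
    - [0.2, 0, 0]
    - [0.2, 0, 0]
    - [0.2, 0, 0]
    - [0.2, 0, 0]
    - [0.2, 0, 0]
    - [0.2, 0, 0]
    - [0, 0, 0]
  turn: [0, 0, 0, 0, 0, 0, 0, 0, 0, 0, 0]

```text
time_s: 10.37
tcp_pos: [0.5315, 0.0842, 0.0204]
tcp_rot: [-0.001, 0.756, 0.654, -0.0]
ft_force: [-0.1, -1.7, 0.7]
width: 0.0513
gripper_force: 0.8
```

```bash
python3 go.py -108.6 0 20
```

```text
tcp [0.5315 0.0842 0.0204] yaw 1.4263 F [-0.1 -1.7  0.7] w 0.051332935562138644 t 10.3667
turn units 0.005925005842794226 shift units now [0.59 0.05 0.01] after turn [0.59 0.05 0.01]
```

Free so far, with 17 mm to go. I'll advance gently until the force rises.

Emit:
carry_out:
  linear:
    - [0.1, 0, 0]
    - [0.1, 0, 0]
    - [0.1, 0, 0]
    - [0.1, 0, 0]
    - [0.1, 0, 0]
    - [0.05, 0, 0]
    - [0, 0, 0]
    - [0, 0, 0]
  turn: [0, 0, 0, 0, 0, 0, 0, 0]

```text
time_s: 11.03
tcp_pos: [0.5343, 0.1011, 0.0205]
tcp_rot: [-0.001, 0.756, 0.654, 0.0]
ft_force: [-0.6, -0.8, -1.7]
width: 0.051
gripper_force: 0.6
```

Emit:
carry_out:
  linear:
    - [0.05, 0, 0]
    - [0.05, 0, 0]
    - [0, 0, 0]
    - [0, 0, 0]
  turn: [0, 0, 0, 0]

```text
time_s: 11.37
tcp_pos: [0.5343, 0.101, 0.0205]
tcp_rot: [0.0, 0.757, 0.654, -0.002]
ft_force: [-1.0, -5.0, -0.3]
width: 0.051
gripper_force: 2.6
```

```bash
python3 go.py -108.6 0 20
```

```text
tcp [0.5343 0.101  0.0205] yaw 1.4255 F [-1.  -5.  -0.3] w 0.05102311993412472 t 11.3667
turn units -0.0028312961805730783 shift units now [0.02 0.04 0.02] after turn [0.02 0.04 0.02]
```

Emit:
carry_out:
  linear:
    - [0.1, 0, 0]
    - [0.1, 0, 0]
    - [0.1, 0, 0]
    - [0, 0, 0]
    - [0, 0, 0]
  turn: [0, 0, 0, 0, 0]

```text
time_s: 11.78
tcp_pos: [0.5341, 0.1009, 0.0205]
tcp_rot: [0.004, 0.758, 0.653, -0.008]
ft_force: [-2.2, -17.0, 7.0]
width: 0.0508
gripper_force: 8.7
```

```bash
python3 go.py -108.6 0 20
```

```text
tcp [0.5341 0.1009 0.0205] yaw 1.4224 F [ -2.2 -17.    7. ] w 0.05081092756714051 t 11.7833
turn units -0.03836846903008086 shift units now [0.03 0.05 0.02] after turn [0.03 0.05 0.02]
```

The pack stopped hard at the expected place (17 N, TCP where home predicts). I'll retreat and go back to the peg.

Emit:
carry_out:
  linear:
    - [-0.5, 0, 0]
    - [-0.5, 0, 0]
    - [0, 0, -0.9]
    - [0, 0, -0.9]
    - [0, 0, -0.9]
    - [-0.2, -0.7, -0.5]
    - [-0.3, -0.7, 0]
    - [-0.3, -0.7, 0]
    - [0, 0, 0]
    - [0, 0, 0]
  turn: [0, 0, 0, 0, 0, 0, 0, 0, 0, 0]
  grip: 0.45

```text
time_s: 12.62
tcp_pos: [0.4662, 0.0686, 0.1174]
tcp_rot: [0.0, 0.756, 0.654, 0.001]
ft_force: [0.2, -0.6, 0.1]
width: 0.0415
gripper_force: 0.0
```

```bash
python3 go.py -187.4 89.7 47; python3 -c "
from h import *
snap('scene','s4');a=snap('side','d4')[180:320,140:340];b=snap('wrist','w4')
cv2.imwrite('pics/c4.png',np.vstack([cv2.resize(a,(400,280),interpolation=cv2.INTER_CUBIC),cv2.resize(b,(400,300))]))"
```

```text
tcp [0.4662 0.0686 0.1174] yaw 1.4268 F [ 0.2 -0.6  0.1] w 0.04150857078531007 t 12.6167
turn units 0.011315161037603504 shift units now [-1.21 -0.86  2.35] after turn [-1.21 -0.86  2.35]
```

View pics/c4.png

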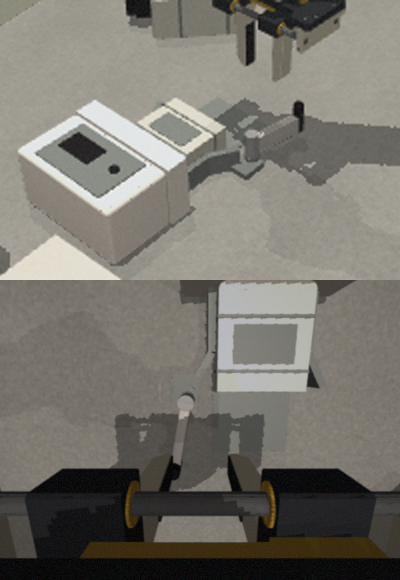

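The pack is flush with the dock face and the arm is still open. Next I'll straddle the peg.

Emit:
carry_out:
  linear:
    - [-0.6, -0.43, 0]
    - [-0.6, -0.43, 0]
    - [0, 0, 0]
    - [0, 0, 0.6]
    - [0, 0, 0.6]
    - [0, 0, 0.6]
    - [0, 0, 0.5]
    - [0, 0, 0]
    - [0, 0, 0]
  turn: [0, 0, 0, 0, 0, 0, 0, 0, 0]

```text
time_s: 13.52
tcp_pos: [0.4361, 0.0362, 0.0471]
tcp_rot: [-0.0, 0.756, 0.654, -0.0]
ft_force: [0.3, 0.1, 0.2]
width: 0.0416
gripper_force: 0.0
```

Emit:
carry_out:
  linear:
    - [0, 0.3, 0]
    - [0, 0.3, 0]
    - [0, 0.3, 0]
    - [0.03, 0.3, 0]
    - [0.05, 0.3, 0]
    - [0.1, 0.3, 0]
    - [0.1, 0.3, 0]
    - [0.15, 0.3, 0]
    - [0.2, 0.25, 0]
    - [0.2, 0.25, 0]
    - [0.2, 0.2, 0]
    - [0, 0, 0]
  turn: [0, 0, 0, 0, 0, 0, 0, 0, 0, 0, 0, 0]

```text
time_s: 14.52
tcp_pos: [0.5327, 0.0559, 0.0478]
tcp_rot: [-0.001, 0.756, 0.655, 0.001]
ft_force: [-2.3, 1.7, 0.7]
width: 0.0419
gripper_force: 1.0
```

```bash
python3 go.py -155 15 47
```

```text
tcp [0.5327 0.0559 0.0478] yaw 1.4286 F [-2.3  1.7  0.7] w 0.04187233526221149 t 14.5167
turn units 0.0323982552467132 shift units now [-0.03 -0.62  0.03] after turn [-0.03 -0.62  0.03]
```

Emit:
carry_out:
  linear:
    - [0, -0.1, 0]
    - [0, 0, -0.6]
    - [0, 0, -0.6]
    - [-0.45, -0.1, 0]
    - [-0.5, -0.15, 0]
    - [0, 0, 0]
    - [0, 0, 0]
    - [0, 0, 0.6]
    - [0, 0, 0.6]
    - [0, 0, 0.6]
    - [0, 0, 0]
    - [0, 0, 0]
  turn: [0, 0, 0, 0, 0, 0, 0, 0, 0, 0, 0, 0]

```text
time_s: 15.52
tcp_pos: [0.5173, 0.0268, 0.0291]
tcp_rot: [-0.001, 0.756, 0.654, -0.0]
ft_force: [0.8, 0.6, 0.8]
width: 0.0419
gripper_force: 0.0
```

Emit:
carry_out:
  linear:
    - [0, 0, 0]
    - [0, 0, 0]
    - [0, 0, 0]
    - [0, 0, 0]
    - [0, 0, 0]
  turn: [0, 0, 0, 0, 0]
  grip: 0

```text
time_s: 15.93
tcp_pos: [0.5177, 0.0259, 0.0303]
tcp_rot: [0.0, 0.757, 0.654, 0.001]
ft_force: [0.4, -0.9, 0.8]
width: 0.013
gripper_force: 0.0
```

```bash
python3 go.py -127.6 2 30;python3 -c "
from h import *
a=snap('side','d5')[180:320,140:340];b=snap('wrist','w5')
cv2.imwrite('pics/c5.png',np.vstack([cv2.resize(a,(400,280),interpolation=cv2.INTER_CUBIC),cv2.resize(b,(400,300))]))"
```

```text
tcp [0.5177 0.0259 0.0303] yaw 1.4256 F [ 0.4 -0.9  0.8] w 0.013007870466258644 t 15.9333
turn units -0.0024886576164992345 shift units now [1.94 0.16 0.01] after turn [1.94 0.16 0.01]
```

View pics/c5.png

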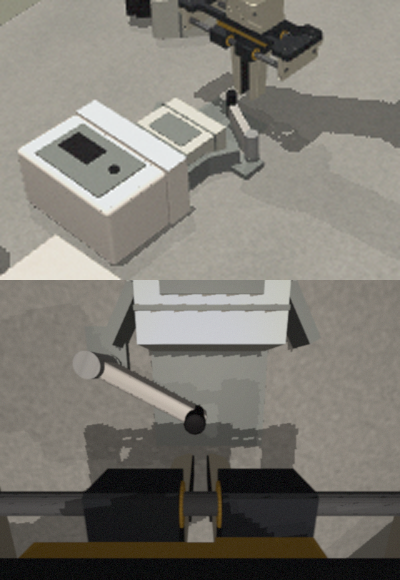

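The closed fingers are right behind the peg. I'll push the arm shut.

Emit:
carry_out:
  linear:
    - [0.2, 0.02, 0]
    - [0.2, 0.02, 0]
    - [0.2, 0.02, 0]
    - [0.2, 0.02, 0]
    - [0.2, 0.02, 0]
    - [0.2, 0.02, 0]
    - [0.2, 0.02, 0]
    - [0.2, 0.02, 0]
    - [0.15, 0, 0]
    - [0, 0, 0]
    - [0, 0, 0]
  turn: [0, 0, 0, 0, 0, 0, 0, 0, 0, 0, 0]

```text
time_s: 16.95
tcp_pos: [0.5289, 0.0784, 0.0296]
tcp_rot: [-0.001, 0.756, 0.655, -0.0]
ft_force: [-0.4, -0.6, -0.7]
width: 0.0002
gripper_force: 0.0
```

Emit:
carry_out:
  linear:
    - [0.1, 0, 0]
    - [0.1, 0, 0]
    - [0.05, 0, 0]
    - [0.05, 0, 0]
    - [0, 0, 0]
    - [0, 0, 0]
  turn: [0, 0, 0, 0, 0, 0]

```text
time_s: 17.45
tcp_pos: [0.5299, 0.0829, 0.0295]
tcp_rot: [0.001, 0.757, 0.653, -0.003]
ft_force: [-0.6, -6.5, 1.8]
width: 0.0002
gripper_force: 2.8
```

```bash
python3 go.py -127.6 2 30
```

```text
tcp [0.5299 0.0829 0.0295] yaw 1.4233 F [-0.6 -6.5  1.8] w 0.00024328609366278654 t 17.45
turn units -0.028127875135642466 shift units now [ 0.01  0.03 -0.02] after turn [ 0.01  0.03 -0.02]
```

It has stopped at the predicted end stop. I'll press a little more to confirm, then retreat and look.

Emit:
carry_out:
  linear:
    - [0.1, 0, 0]
    - [0.1, 0, 0]
    - [0, 0, 0]
    - [-0.3, 0, 0]
    - [-0.6, 0, 0]
    - [-0.8, 0, 0]
    - [0, 0, -0.8]
    - [0, 0, -0.8]
    - [0, 0, -0.8]
    - [-0.8, 0, -0.5]
    - [-0.8, 0, 0]
    - [0, 0, 0]
  turn: [0, 0, 0, 0, 0, 0, 0, 0, 0, 0, 0, 0]

```text
time_s: 18.45
tcp_pos: [0.5175, -0.0109, 0.1176]
tcp_rot: [0.002, 0.759, 0.651, -0.0]
ft_force: [0.5, -0.9, -1.5]
width: 0.0005
gripper_force: 0.0
```

```bash
python3 -c "
from h import *
a=snap('scene','s6')[175:275,220:420];b=snap('wrist','w6');print(robot.get_state()['tcp_pos'])
cv2.imwrite('pics/c6.png',np.vstack([cv2.resize(a,(560,280),interpolation=cv2.INTER_CUBIC),b[:320]]))"
```

```text
[ 0.51748461 -0.00604761  0.11677739]
```

View pics/c6.png

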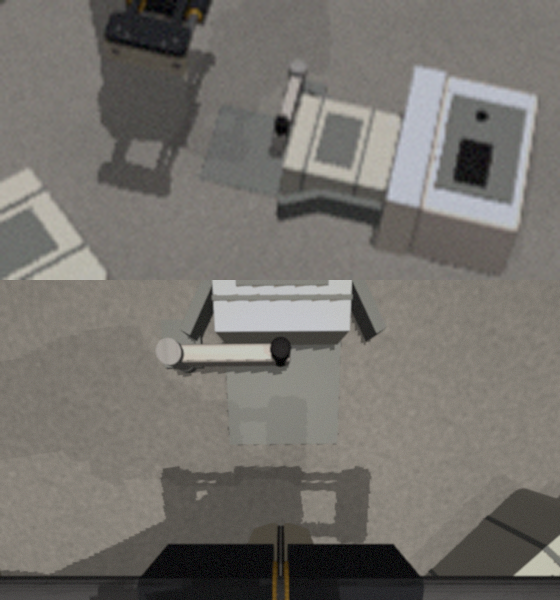

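The arm is closed square behind the pack. The pack is flush in the dock, and the gripper is clear of everything.

```bash
python3 -c "
from station import robot
print(robot.sign_off())"
```

```text
the job is handed in; nothing more can be done
None
```

The smallest pack is pushed fully home in the dock and the retaining arm is closed behind it; the gel bottle, glove box and vial tray were never approached, and the job was handed in at about 18.5 s (no verdict was returned).

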